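# Unhook a battery pack from its charger and lay it in the tray

### The job

Take the battery pack out of its charger and lay it gently, flat and right side up, in the green tray. It is hooked at both ends: slide it back against its spring towards the rear until its tail is free of the front catch, tip the tail end up over the catch while the toe is still under the rear lip, then draw the toe out and lift the pack away. Do not force it: never press with more than about 15 N while working it loose, do not drop it, and leave the other things on the bench alone.

Things in the scene. Friction and masses are not known exactly. Their poses are not given: they have to be found in the camera images.
- charger: Grey charger cradle fixed to the bench, 245 (x) x 96 x 51 high. Origin on the underside (base runs x = -118 to +127); x points to its rear, the tall end with three lamps; z up. Bay floor 14 above the bench. Cheeks 12 thick, 14 above the bay floor, leave a 64 wide channel for the pack (x = -30 to 55). The rear housing above the rear lip starts at x = 95.
- front_catch (a point): Fixed point on the wall that the tail rests on, charger frame x = -86, y = 0, z = 22. Above it the orange front catch, a lip 56 wide, 5 thick, underside 8 above the bay floor, juts out over the tail to +x. Its set-back differs and is not reported: it overlaps the tail by 3 to 23. Two solid end stops move with it and always stop the pack 2.5 after the tail comes free (slide of 5.5 to 25.5 in all).
- rear_lip (a point): Middle of the lower front edge of the orange rear lip over the toe: charger frame x = 74, y = 0, z = 30; so 16 above the bay floor; 7 thick. Under it a copper spring plunger pushes the toe towards the front (-x): about 2.4 N at rest, 0.12 N more per mm of slide. The solid end stops are felt as a sudden rise of force over this soft spring and friction (together under 10 N; far less when the hand carries the pack's weight).
- pack: The battery pack as a solid: black case 96 (x) x 60 x 30 high with a yellow patch, blue grip block on top, toe and tail. About 0.34 kg. Origin: centre of the case's underside; x points to the toe, z up. In the charger its origin starts at x = -10, y = 0, z = 14 of the charger's frame, axes parallel.
- pack_grip (a point): Centre of the pack's blue grip block (40 along x, 22 wide along y, 34 high, standing on top of the case). In the pack's frame at x = -12, z = 47: the case's top is 17 below it, the pack's underside 47 below it. Axes as the pack's.
- pack_tail (a point): Middle of the tip of the pack's tail, a blue tongue 6 thick, 44 wide, flush with the underside, sticking out 28 from the front of the case; pack frame x = -76, z = 3.
- pack_toe (a point): Middle of the tip of the pack's toe, a black tongue with copper strips, 6 thick, 44 wide, flush with the underside, sticking out 46 from the rear of the case; pack frame x = 94, z = 3. At rest 10 of it is under the rear lip.
- tray: Green open tray fixed to the bench, 216 (x) x 112 x 22 high outside, walls and floor 4 thick. Origin: centre of the underside. The pack fits with its length along the tray's x, either way round.
- meter: Yellow hand meter, 145 x 75 x 35, bystander. Origin under its centre.
- spool: Metal spool, 48 across, 40 high, bystander. Origin under its centre.
- flux: Small round tin, brass with a pale lid, 52 across, 26 high, bystander. Origin under its centre.
- driver: Red-handled screwdriver, 160 long, lying, bystander.
- phone: Black phone, 150 x 72 x 9, bystander. Origin under its centre.
- board: Green circuit board, 130 x 90 x 9, bystander. Origin under its centre.
- penpot: Red cup, 70 across, 90 high, bystander. Origin under its centre.
Things that resemble listed ones, but are neither listed nor needed, are in the scene too. What is shaped like the pack but pink or purple is not meant. Of the things shaped like the tray, the green one is meant.

How it is judged:
By the outcome, as a careful person would: the job done as asked, in the order asked, and still so for the second after the job is handed in, with the robot touching nothing.
It also fails if it takes over 58 s, if anything falls off the work surface, if the arm or the gripper's body presses on something with over 40 N, if the wrist force passes 120 N, or if a joint passes its speed limit or range.

### The arm

A 7-joint arm with a two-finger parallel gripper is mounted at the origin on the work surface. World frame = base frame: x ahead of the robot, y to its left, z up, the work surface at z = 0. Lengths are in m, angles in rad, forces in N, time in s.
With the tool pointing down it reaches from about 0.425 to 0.925 m from the base axis. Payload 6.8 kg.
Tool frame: the origin (TCP) lies between the finger pads; the fingertips stand 14 mm ahead of it and the grasp point (between the pads) lies 5 mm behind it; x points along the fingers, y is the direction in which the jaws open and shut, and the axes are right-handed (so a half turn about x gives the same grasp; the last joint's range is limited). The gripper opens to 88 mm and grips with 3 to 60 N. Pads are 20 mm wide; open, the fingers measure 115 mm over their backs; the gripper's body (75 mm by 178 mm) begins 61 mm behind the grasp point.
Start: joints at [-1.23, 0.477, 0.022, 1.555, -0.011, 1.109, -0.083], TCP at [0.293, 0.608, 0.237] pointing down, gripper open.
Joint ranges: [-2.96, 2.96], [-0.34, 2.1], [-1.41, 1.46], [0.24, 2.44], [-1.37, 4.51], [0.17, 1.92], [-2.96, 2.96]. Speed limits (rad/s): [2.39, 2.39, 3.14, 3.14, 3.14, 3.14, 3.14].

### API

Orientations are given as a unit quaternion [x, y, z, w].
In Python, from plant import env gives the robot as it stands. The module is installed in compiled form; this text tells all that it offers.
- The arm moves only by the shell command python3 -m crank 'ROWS' [FORCE]. ROWS is JSON, a list of rows, each an object of numbers: "dx", "dy", "dz": the shift along the world's x, y, z in m; "wx", "wy", "wz": the turn, a rotation vector about the world's x, y, z in degrees; "grip": the gripper command: -1 is shut, 1 is fully open, values between are in proportion. In form: [{"dx": .., "dy": .., "dz": .., "wx": .., "wy": .., "wz": .., "grip": ..}, ...]. A call has 1 to 8 rows; each row shifts and turns the commanded pose from where the row before left it; what a row does not reach is not made up. A row lasts 1/12 s, in which the tool goes at most 41.7 mm and 7.16 degrees, less where a joint would pass 70% of its speed; a pose out of reach is approached as far as the arm can. A call with a gripper value outside its range is refused whole. The fingers move at their own pace and stop on an object; FORCE is the grip in N (left out, the last holds). Time passes only in rows, so rows that do not move let the fingers close. It gives the time, the measured TCP pose, the force and the opening at its end, in the units of the state.
- env.sense(): the state, without advancing time (a new reading comes with each control period).
- env.capture(name): name is "side" or "top"; returns a dict with "image" (400x640x3 uint8, red, green, blue), "vfov" (degrees; the focal length in pixels is half the picture's height over the tangent of half this angle, whatever the lens; pixels are square), "cx", "cy" (the principal point, pixels), "view" (4x4, takes a point from world to camera coordinates). Camera axes: x right, y down, z forward; pixel columns grow to the right and rows downward; lengths in m; the calibration is good to about 2 mm. A picture is of the moment at which its call begins. There is no depth.
- env.close_job(): hands the job in, once; it reports no verdict.
Trained networks look in the newest picture that a camera, given by its name, has taken for a name from the list of things; names that differ only in an ending like _2 or _b are one class to them, and where a whole thing is asked for, a point or a joint stands for the part that bears it (a point fixed in the world has none). Each returns a list of dicts, best first, with "score" (0 to 1); they miss things now and then, are a little off and sometimes report something else, mostly with a low value. They report only what shows in the picture. A call takes as long as a camera call. They do not tell look-alikes from the thing itself.
- env.regions_of(query, camera): "pixels" (400x640 bool, what is visible of it) and "bbox" ([left, top, right, bottom] in pixels, round what is visible of it).
The state is a dict: "t": time; "joint_positions": joint angles; "qd": joint speeds; "joint_torque": joint torques, N m; "position": TCP position; "ee_rot": TCP orientation; "wrist_force": force on the tool from outside, world axes, zero at the start; "wrist_torque": the same for the moment, N m; "finger_gap": finger opening in m.
Only numpy, scipy, OpenCV 4.12 (cv2) and the standard library are available. Lean on these libraries where they do the work, as an engineer would, in place of code of your own. Each camera call takes 0.05 s, during which the arm holds its last target.

## Working session

There is one attempt and no reset: what is moved stays moved. The work goes in short steps, Python scripts to look and compute and a shell command to move; the robot and the scene stay as the last step left them, time stands still between calls to the robot, and variables do not carry over. Pictures are saved under pics/ and viewed, and the job is handed in when it is done.

```bash
mkdir -p pics; ls
cat > h.py <<'E'
import numpy as np, cv2, json
from plant import env
def cap(n,save=None):
    c=env.capture(n)
    if save: cv2.imwrite('pics/'+save,c['image'][:,:,::-1])
    f=200/np.tan(np.radians(c['vfov'])/2)
    K=np.array([[f,0,c['cx']],[0,f,c['cy']],[0,0,1]])
    return c,K,np.array(c['view'])
def proj(K,V,P):
    P=np.atleast_2d(P); p=(V[:3,:3]@P.T).T+V[:3,3]; q=(K@p.T).T; return q[:,:2]/q[:,2:]
def ray(K,V,uv,z):
    R=V[:3,:3];t=V[:3,3];o=-R.T@t
    d=R.T@np.linalg.inv(K)@np.array([uv[0],uv[1],1.]); return o+d*(z-o[2])/d[2]
E
python3 - <<'E'
from h import *
for n in ['top','side']:
    c,K,V=cap(n,n+'0.png'); print(n,c['vfov'],c['cx'],c['cy'],np.round(V,3).tolist())
    for q in ['charger','pack','tray','front_catch','rear_lip','pack_grip']:
        for r in env.regions_of(q,n)[:4]:
            ys,xs=np.nonzero(r['pixels']); print(n,q,round(r['score'],2),np.round(r['bbox']),len(xs),xs.mean().round(1) if len(xs) else 0,ys.mean().round(1) if len(xs) else 0)
s=env.sense(); print({k:np.round(v,3).tolist() for k,v in s.items()})
E
```

```text
pics
top 44.546308440284506 314.32624560296546 194.88755562880092 [[0.006, -1.0, -0.011, 0.014], [-0.98, -0.004, -0.197, 0.544], [0.197, 0.012, -0.98, 1.249], [0.0, 0.0, 0.0, 1.0]]
top charger 0.59 [363. 135. 397. 232.] 2291 377.4 181.7
top pack 0.8 [366. 160. 390. 212.] 1082 378.1 185.2
top pack 0.73 [375. 261. 429. 307.] 1251 404.2 281.7
top pack 0.58 [280. 177. 347. 205.] 1216 312.1 192.4
top tray 0.89 [184. 247. 239. 334.] 3629 211.2 289.0
top tray 0.88 [222. 148. 270. 225.] 3184 245.7 186.2
top tray 0.17 [366. 160. 390. 210.] 1005 377.6 184.9
top tray 0.17 [147. 152. 181. 206.] 1581 164.9 180.1
top front_catch 0.95 [360. 140. 398. 230.] 2142 377.4 182.9
top rear_lip 0.71 [360. 138. 397. 228.] 2047 376.8 182.7
top pack_grip 0.95 [362. 161. 392. 210.] 1118 377.6 185.2
top pack_grip 0.68 [282. 179. 342. 205.] 1210 312.3 192.5
top pack_grip 0.65 [374. 257. 436. 309.] 1324 403.5 281.9
side 57.64843654640921 315.7440648152654 200.1762388667858 [[0.758, -0.653, -0.008, -0.415], [-0.499, -0.571, -0.652, 0.307], [0.421, 0.498, -0.758, 0.942], [0.0, 0.0, 0.0, 1.0]]
side charger 0.97 [321.
[... 330 characters left out ...]
 237. 226.] 1965 200.1 197.2
side front_catch 0.97 [320. 196. 400. 266.] 1573 361.5 232.8
side rear_lip 0.68 [317. 199. 401. 266.] 1530 361.1 232.8
side pack_grip 0.85 [337. 217. 381. 249.] 822 357.1 230.9
side pack_grip 0.81 [289. 183. 338. 226.] 834 314.6 202.8
side pack_grip 0.69 [272. 286. 338. 319.] 1413 306.2 302.0
{'t': 0.7, 'joint_positions': [-1.23, 0.477, 0.022, 1.555, -0.011, 1.109, -0.083], 'qd': [0.0, 0.001, -0.001, -0.001, -0.0, -0.0, 0.0], 'joint_torque': [-0.0, -58.257, 1.533, -27.287, -0.054, 0.01, 0.0], 'position': [0.293, 0.608, 0.237], 'ee_rot': [0.157, 0.689, -0.157, 0.689], 'wrist_force': [-0.303, 1.08, 0.664], 'wrist_torque': [0.008, 0.051, 0.015], 'finger_gap': 0.088}
```

View pics/top0.png

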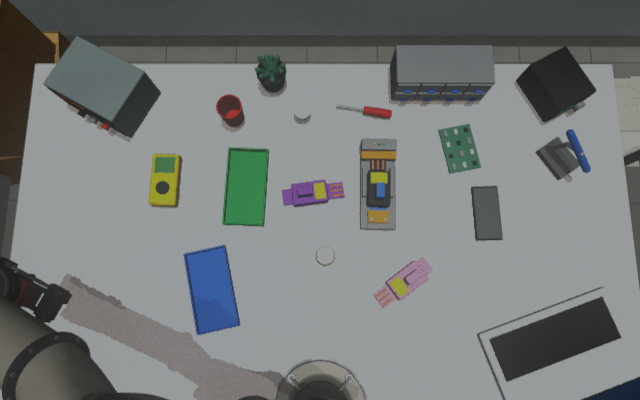

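View pics/side0.png

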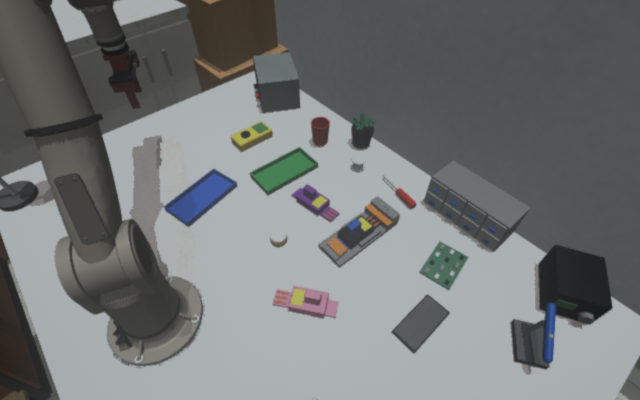

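Run:
```python
import cv2
a=cv2.imread('pics/top0.png')[120:320,160:460]; cv2.imwrite('pics/top0c.png',cv2.resize(a,None,fx=2.6,fy=2.6,interpolation=cv2.INTER_CUBIC))
a=cv2.imread('pics/top0.png')[125:240,335:420]; cv2.imwrite('pics/top0d.png',cv2.resize(a,None,fx=5,fy=5,interpolation=cv2.INTER_CUBIC))
a=cv2.imread('pics/side0.png')[180:280,290:420]; cv2.imwrite('pics/side0c.png',cv2.resize(a,None,fx=6,fy=6,interpolation=cv2.INTER_CUBIC))
```

```text
(no output)
```

View pics/top0d.png

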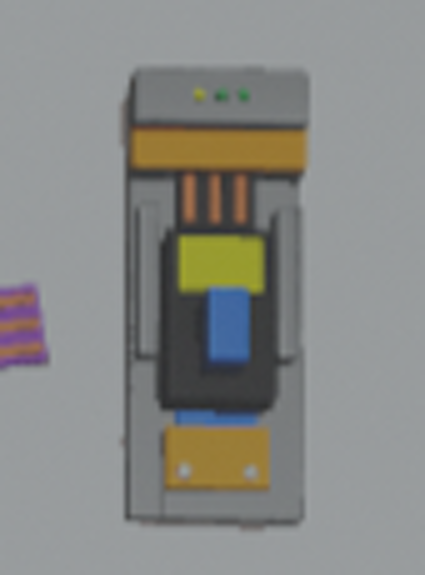

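View pics/side0c.png

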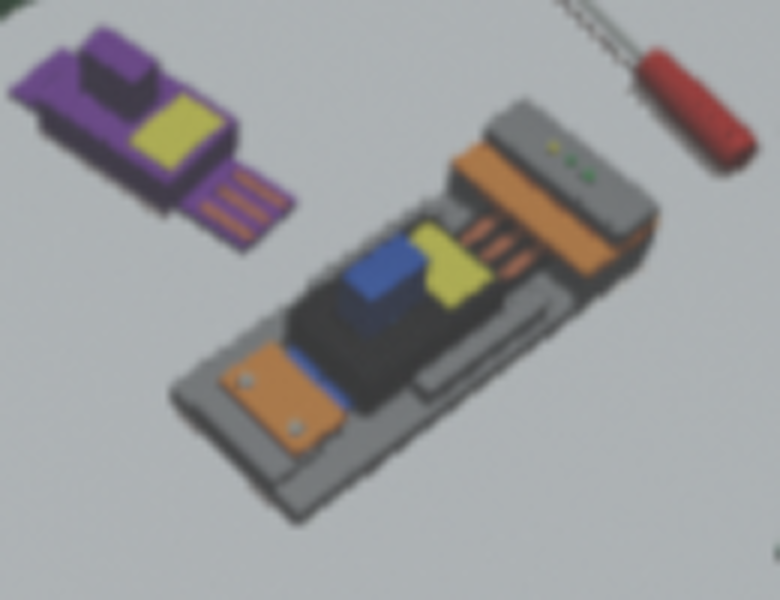

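```bash
cat > fit.py <<'E'
from h import *
from scipy.optimize import least_squares
H=51
L={'fl':(-118,48,0),'fr':(-118,-48,0),'hfl':(95,48,H),'hfr':(95,-48,H),'hrl':(127,48,H),'hrr':(127,-48,H),
'g1':(-42,11,78),'g2':(-2,11,78),'g3':(-2,-11,78),'g4':(-42,-11,78)}
top={'fl':(126,521),'fr':(303,523),'hfl':(132,124),'hfr':(307,127),'hrl':(133,70),'hrr':(307,72),'g2':(209,288),'g3':(249,288)}
side={'fl':(172,394),'fr':(298,524),'hfl':(484,133),'hfr':(625,245),'hrl':(522,100),'hrr':(658,208),'g1':(345,268),'g2':(400,236),'g3':(427,262),'g4':(372,298)}
obs=[]
C={}
for n,D,o,s in (('top',top,(335,125),5),('side',side,(290,180),6)):
    c,K,V=cap(n); C[n]=(c,K,V)
    for k,(u,v) in D.items(): obs.append((n,k,((u+.5)/s-.5+o[0],(v+.5)/s-.5+o[1])))
def W(p,P):
    c,s=np.cos(p[2]),np.sin(p[2]); P=np.atleast_2d(P)/1000.
    return np.c_[p[0]+c*P[:,0]-s*P[:,1],p[1]+s*P[:,0]+c*P[:,1],P[:,2]]
def res(p,cams=('top','side')):
    return np.concatenate([proj(*C[n][1:],W(p,L[k]))[0]-uv for n,k,uv in obs if n in cams])
for cams in (('top','side'),('top',),('side',)):
    r=least_squares(lambda p:res(p,cams),[.6,-.16,0],loss='soft_l1'); print(cams,np.round(r.x,4),np.round(np.degrees(r.x[2]),2),'rms',np.sqrt((res(r.x,cams)**2).mean()))
    if len(cams)==2: p=r.x
rr=res(p).reshape(-1,2)
for o,e in zip(obs,rr): print(o[0],o[1],np.round(e,2))
np.save('charger.npy',p)
def boxpts(x0,x1,y0,y1,z0,z1): return np.array([(x,y,z) for x in(x0,x1) for y in(y0,y1) for z in(z0,z1)])
boxes=[(-118,127,-48,48,0,14),(95,127,-48,48,14,51),(-58,38,-30,30,14,44),(-42,-2,-11,11,44,78),(-86,-58,-22,22,14,20),(38,84,-22,22,14,20),(74,95,-48,48,30,37)]
for n,o,s,wh in (('top',(335,125),5,(85,115)),('side',(290,180),6,(130,100))):
    a=C[n][0]['image'][o[1]:o[1]+wh[1],o[0]:o[0]+wh[0],::-1]; a=cv2.resize(a,None,fx=s,fy=s,interpolation=cv2.INTER_CUBIC)
    for b in boxes:
        q=(proj(*C[n][1:],W(p,boxpts(*b)))-o+.5)*s-.5
        for i in range(8):
            for j in (1,2,4):
                if not i&j: cv2.line(a,tuple(int(t) for t in q[i]),tuple(int(t) for t in q[i|j]),(0,0,255),1)
    cv2.imwrite('pics/fit_%s.png'%n,a)
E
python3 fit.py
```

```text
('top', 'side') [ 0.5772 -0.1575 -0.0147] -0.84 rms 0.783428589262664
('top',) [ 0.5761 -0.1572 -0.0069] -0.4 rms 0.3537660331417185
('side',) [ 0.579  -0.1575 -0.0325] -1.86 rms 0.7934342653308453
top fl [-0.1   0.21]
top fr [-0.4   0.49]
top hfl [ 0.4  -0.51]
top hfr [ 0.71 -0.51]
top hrl [ 0.22 -0.95]
top hrr [ 0.57 -0.77]
top g2 [-0.12 -0.58]
top g3 [ 0.26 -0.43]
side fl [-1.06  1.71]
side fr [-0.34  1.77]
side hfl [-0.76 -1.06]
side hfr [-1.19 -1.06]
side hrl [ 0.08 -0.55]
side hrr [ 0.52 -0.33]
side g1 [-1.25  1.4 ]
side g2 [-0.29 -0.44]
side g3 [ 0.57 -0.14]
side g4 [-0.42  1.19]
```

View pics/fit_top.png

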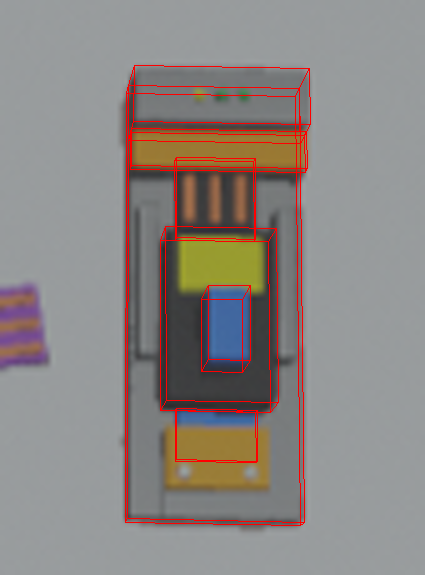

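View pics/fit_side.png

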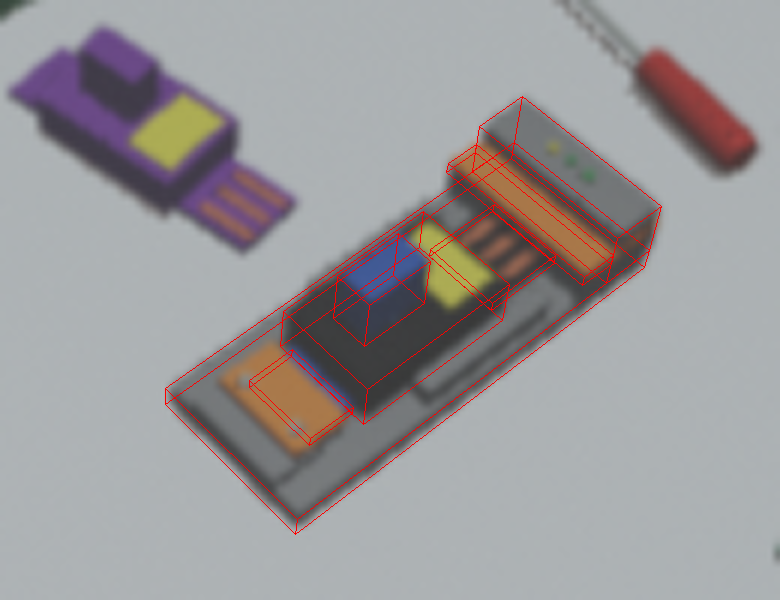

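```bash
cat > m.py <<'E'
from h import *
c,K,V=cap('top'); 
pw=np.array([.5768,-.1573,np.radians(-.6)])
def toc(w):
    d=w[:2]-pw[:2]; cc,s=np.cos(pw[2]),np.sin(pw[2]); return np.array([cc*d[0]+s*d[1],-s*d[0]+cc*d[1]])*1000
f=lambda u,v,s=5,o=(335,125):((u+.5)/s-.5+o[0],(v+.5)/s-.5+o[1])
for nm,uv,z in (('catch edge L',f(167,428),.027),('catch edge R',f(268,430),.027),('catch front',f(217,489),.027),('case front',f(217,410),.044),('case front bottom',f(217,412),.014),('lip edge',f(217,171),.037),('patch rear',f(217,233),.044),('grip rear',f(229,288),.078)):
    print(nm,np.round(toc(ray(K,V,uv,z)),1))
im=c['image'].astype(int); R,G,B=im[...,0],im[...,1],im[...,2]
m=((G>R*1.5)&(G>B*1.3)&(G>60)).astype(np.uint8); m[:, :200]=0; m[:,300:]=0;m[:140]=0
cn=max(cv2.findContours(m,cv2.RETR_EXTERNAL,cv2.CHAIN_APPROX_NONE)[0],key=cv2.contourArea)
r=cv2.minAreaRect(cn); b=cv2.boxPoints(r); print(r,b.round(1).tolist())
w=[ray(K,V,q,.020)for q in b]; w=np.array(w); print(w.round(4).tolist(), w.mean(0).round(4)); 
for i in range(4): d=w[(i+1)%4]-w[i]; print(np.linalg.norm(d).round(4),np.degrees(np.arctan2(d[1],d[0])).round(1))
a=c['image'][140:235,215:280,::-1]; cv2.imwrite('pics/tray.png',cv2.resize(a,None,fx=6,fy=6,interpolation=cv2.INTER_CUBIC))
# side
c,K,V=cap('side'); im=c['image'].astype(int); R,G,B=im[...,0],im[...,1],im[...,2]
m=((G>R*1.5)&(G>B*1.3)&(G>60)).astype(np.uint8); m[:,330:]=0; m[:145]=0
cn=max(cv2.findContours(m,cv2.RETR_EXTERNAL,cv2.CHAIN_APPROX_NONE)[0],key=cv2.contourArea)
h=cv2.approxPolyDP(cn,4,True)[:,0]; 
for q in h: print(q,ray(K,V,q,.018).round(4))
E
python3 m.py
```

```text
catch edge L [-69.4  27.9]
catch edge R [-69.7 -26.6]
catch front [-102.3    1.2]
case front [-62.1   2.8]
case front bottom [-57.9  -0.7]
lip edge [72.2  0.8]
patch rear [35.4  1.9]
grip rear [-3. -0.]
((244.9284210205078, 186.2881622314453), (40.834041595458984, 77.29914855957031), 3.945185899734497) [[221.89999389648438, 223.39999389648438], [227.1999969482422, 146.3000030517578], [268.0, 149.10000610351562], [262.6000061035156, 226.3000030517578]]
[[0.4708, 0.2673, 0.02], [0.6886, 0.2618, 0.02], [0.6808, 0.1473, 0.02], [0.4636, 0.1564, 0.02]] [0.576  0.2082 0.02  ]
0.2179 -1.4
0.1147 -93.9
0.2174 177.6
0.1111 86.3
[316 162] [0.6843 0.1576 0.018 ]
[298 151] [0.6728 0.2454 0.018 ]
[251 174] [0.4757 0.2602 0.018 ]
[269 190] [0.4786 0.1584 0.018 ]
```

View pics/tray.png

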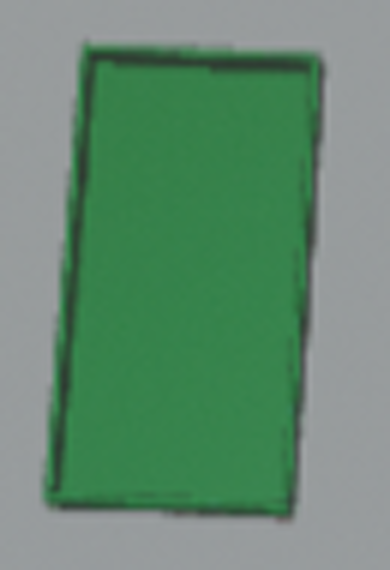

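```bash
cat > s.py <<'E'
from plant import env
import numpy as np
from scipy.spatial.transform import Rotation as R
s=env.sense(); M=R.from_quat(s['ee_rot']).as_matrix()
print('t',round(s['t'],2),'pos',np.round(s['position'],4),'tool x',M[:,0].round(3),'jaw y',M[:,1].round(3),'jawang',np.degrees(np.arctan2(M[1,1],M[0,1])).round(2),'F',np.round(s['wrist_force'],2),'T',np.round(s['wrist_torque'],2),'gap',np.round(s['finger_gap'],4),'q',np.round(s['joint_positions'],2))
E
python3 s.py
```

```text
t 0.9 pos [0.2928 0.6082 0.2367] tool x [ 0.  0. -1.] jaw y [0.434 0.901 0.   ] jawang 64.29 F [0.28 0.2  0.01] T [-0.01  0.01 -0.01] gap 0.088 q [-1.23  0.48  0.02  1.56 -0.01  1.11 -0.08]
```

```bash
R='x'; 
python3 -m crank '[{"dx":0.011,"dy":-0.032,"wz":1.05,"grip":1},{"dx":0.011,"dy":-0.032,"wz":1.05,"grip":1},{"dx":0.011,"dy":-0.032,"wz":1.05,"grip":1},{"dx":0.011,"dy":-0.032,"wz":1.05,"grip":1},{"dx":0.011,"dy":-0.032,"wz":1.05,"grip":1},{"dx":0.011,"dy":-0.032,"wz":1.05,"grip":1},{"dx":0.011,"dy":-0.032,"wz":1.05,"grip":1},{"dx":0.011,"dy":-0.032,"wz":1.05,"grip":1}]'
python3 -m crank '[{"dx":0.011,"dy":-0.032,"wz":1.05,"grip":1},{"dx":0.011,"dy":-0.032,"wz":1.05,"grip":1},{"dx":0.011,"dy":-0.032,"wz":1.05,"grip":1},{"dx":0.011,"dy":-0.032,"wz":1.05,"grip":1},{"dx":0.011,"dy":-0.032,"wz":1.05,"grip":1},{"dx":0.011,"dy":-0.032,"wz":1.05,"grip":1},{"dx":0.011,"dy":-0.032,"wz":1.05,"grip":1},{"dx":0.011,"dy":-0.032,"wz":1.05,"grip":1}]'
python3 -m crank '[{"dx":0.011,"dy":-0.032,"wz":1.05,"grip":1},{"dx":0.011,"dy":-0.032,"wz":1.05,"grip":1},{"dx":0.011,"dy":-0.032,"wz":1.05,"grip":1},{"dx":0.011,"dy":-0.032,"wz":1.05,"grip":1},{"dx":0.011,"dy":-0.032,"wz":1.05,"grip":1},{"dx":0.011,"dy":-0.032,"wz":1.05,"grip":1},{"dx":0.011,"dy":-0.032,"wz":1.05,"grip":1},{"dx":0.009,"dy":-0.029,"wz":1.05,"grip":1}]'
python3 s.py
```

```text
t 0.9 pos [0.2928 0.6082 0.2367] tool x [ 0.  0. -1.] jaw y [0.434 0.901 0.   ] jawang 64.29 F [0.28 0.2  0.01] T [-0.01  0.01 -0.01] gap 0.088 q [-1.23  0.48  0.02  1.56 -0.01  1.11 -0.08]$[0]: bad value
$[0]: bad value
$[0]: bad value
```

```bash
python3 -m crank '[{"dx":0.011,"dy":-0.032,"dz":0.0,"wx":0.0,"wy":0.0,"wz":1.05,"grip":1.0}]'; python3 s.py
```

```text
t: 0.98
position: [0.2994, 0.5813, 0.2362]
ee_rot: [0.149, 0.692, -0.147, 0.69]
wrist_force: [-0.7, 0.2, 0.2]
finger_gap: 0.0878
t 0.98 pos [0.2994 0.5813 0.2362] tool x [-0.002  0.004 -1.   ] jaw y [0.41  0.912 0.002] jawang 65.77 F [-0.73  0.15  0.18] T [-0.01  0.02 -0.01] gap 0.0878 q [-1.2   0.44  0.02  1.61 -0.01  1.09 -0.03]
```

```bash
python3 -m crank '[{"dx":0.011,"dy":-0.032,"dz":0,"wx":0,"wy":0,"wz":1.05,"grip":1},{"dx":0.011,"dy":-0.032,"dz":0,"wx":0,"wy":0,"wz":1.05,"grip":1},{"dx":0.011,"dy":-0.032,"dz":0,"wx":0,"wy":0,"wz":1.05,"grip":1},{"dx":0.011,"dy":-0.032,"dz":0,"wx":0,"wy":0,"wz":1.05,"grip":1},{"dx":0.011,"dy":-0.032,"dz":0,"wx":0,"wy":0,"wz":1.05,"grip":1},{"dx":0.011,"dy":-0.032,"dz":0,"wx":0,"wy":0,"wz":1.05,"grip":1},{"dx":0.011,"dy":-0.032,"dz":0,"wx":0,"wy":0,"wz":1.05,"grip":1},{"dx":0.011,"dy":-0.032,"dz":0,"wx":0,"wy":0,"wz":1.05,"grip":1}]' &&
python3 -m crank '[{"dx":0.011,"dy":-0.032,"dz":0,"wx":0,"wy":0,"wz":1.05,"grip":1},{"dx":0.011,"dy":-0.032,"dz":0,"wx":0,"wy":0,"wz":1.05,"grip":1},{"dx":0.011,"dy":-0.032,"dz":0,"wx":0,"wy":0,"wz":1.05,"grip":1},{"dx":0.011,"dy":-0.032,"dz":0,"wx":0,"wy":0,"wz":1.05,"grip":1},{"dx":0.011,"dy":-0.032,"dz":0,"wx":0,"wy":0,"wz":1.05,"grip":1},{"dx":0.011,"dy":-0.032,"dz":0,"wx":0,"wy":0,"wz":1.05,"grip":1},{"dx":0.011,"dy":-0.032,"dz":0,"wx":0,"wy":0,"wz":1.05,"grip":1},{"dx":0.011,"dy":-0.032,"dz":0,"wx":0,"wy":0,"wz":1.05,"grip":1}]' &&
python3 -m crank '[{"dx":0.011,"dy":-0.032,"dz":0,"wx":0,"wy":0,"wz":1.05,"grip":1},{"dx":0.011,"dy":-0.032,"dz":0,"wx":0,"wy":0,"wz":1.05,"grip":1},{"dx":0.011,"dy":-0.032,"dz":0,"wx":0,"wy":0,"wz":1.05,"grip":1},{"dx":0.011,"dy":-0.032,"dz":0,"wx":0,"wy":0,"wz":1.05,"grip":1},{"dx":0.011,"dy":-0.032,"dz":0,"wx":0,"wy":0,"wz":1.05,"grip":1},{"dx":0.011,"dy":-0.032,"dz":0,"wx":0,"wy":0,"wz":1.05,"grip":1},{"dx":0,"dy":0,"dz":0,"wx":0,"wy":0,"wz":0,"grip":1},{"dx":0,"dy":0,"dz":0,"wx":0,"wy":0,"wz":0,"grip":1}]'
python3 s.py
```

```text
t: 1.65
position: [0.3922, 0.3186, 0.2369]
ee_rot: [0.1, 0.7, -0.1, 0.7]
wrist_force: [0.7, -1.0, -0.7]
finger_gap: 0.0878
t: 2.32
position: [0.4802, 0.0626, 0.237]
ee_rot: [0.048, 0.705, -0.048, 0.706]
wrist_force: [0.6, 0.0, -0.3]
finger_gap: 0.0876
t: 2.98
position: [0.5459, -0.1299, 0.2367]
ee_rot: [0.011, 0.707, -0.011, 0.707]
wrist_force: [0.1, 1.3, -0.8]
finger_gap: 0.0878
t 2.98 pos [ 0.5459 -0.1299  0.2367] tool x [ 0.    -0.001 -1.   ] jaw y [ 0.031  1.    -0.001] jawang 88.2 F [ 0.05  1.29 -0.78] T [ 0.07  0.03 -0.  ] gap 0.0878 q [-0.18  0.3   0.37  1.85 -0.13  1.01  1.78]
```

```bash
python3 -m crank '[{"dx":0.009,"dy":-0.027,"dz":-0.02,"wx":0,"wy":0,"wz":1.2,"grip":1},{"dx":0,"dy":0,"dz":-0.03,"wx":0,"wy":0,"wz":0,"grip":1},{"dx":0,"dy":0,"dz":-0.03,"wx":0,"wy":0,"wz":0,"grip":1},{"dx":0,"dy":0,"dz":-0.03,"wx":0,"wy":0,"wz":0,"grip":1},{"dx":0,"dy":0,"dz":0,"wx":0,"wy":0,"wz":0,"grip":1},{"dx":0,"dy":0,"dz":0,"wx":0,"wy":0,"wz":0,"grip":1}]'
python3 s.py
python3 - <<'E'
from h import *
for n,(x,y,w,h),s in (('top',(325,110,110,130),4.5),('side',(270,120,160,150),4)):
    c,K,V=cap(n); a=c['image'][y:y+h,x:x+w,::-1]; cv2.imwrite('pics/hov_%s.png'%n,cv2.resize(a,None,fx=s,fy=s,interpolation=cv2.INTER_CUBIC))
E
```

```text
t: 3.48
position: [0.5539, -0.1531, 0.1259]
ee_rot: [0.002, 0.708, -0.001, 0.706]
wrist_force: [0.0, -0.1, -0.1]
finger_gap: 0.0878
t 3.48 pos [ 0.5539 -0.1531  0.1259] tool x [-0.003  0.001 -1.   ] jaw y [0.005 1.    0.001] jawang 89.73 F [ 0.02 -0.08 -0.14] T [0.03 0.01 0.02] gap 0.0878 q [-0.1   0.46  0.33  1.91 -0.2   0.8   1.91]
```

View pics/hov_side.png

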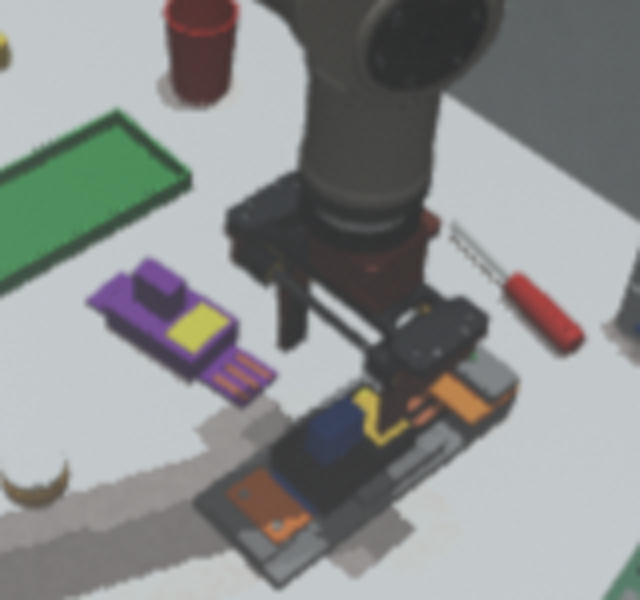

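View pics/hov_top.png

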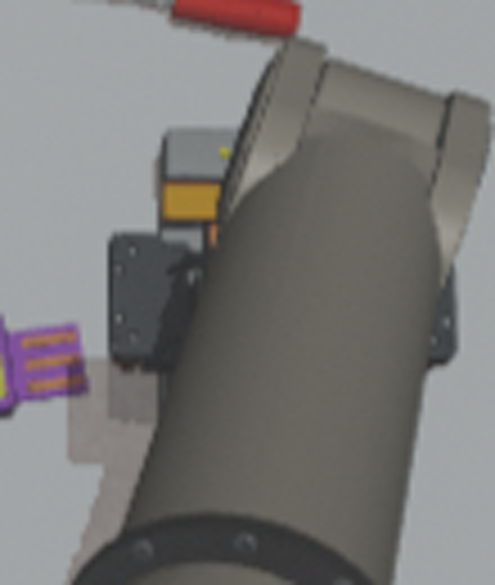

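Run:
```python
from h import *
c,K,V=cap('side')
s=env.sense(); print(np.round(s['position'],4))
x,y,z=s['position']
q=proj(K,V,[[x,y+.044,z-.014],[x,y-.044,z-.014],[x,y+.0575,z-.014],[x,y-.0575,z-.014]]); print(((q-[270,120]+.5)*4).round(0))
```

```text
[ 0.5563 -0.1545  0.1288]
[[295. 348.]
 [384. 423.]
 [282. 337.]
 [398. 435.]]
```

```bash
python3 -m crank '[{"dx":0,"dy":-0.002,"dz":-0.02,"wx":0,"wy":0,"wz":0,"grip":1},{"dx":0,"dy":0,"dz":-0.02,"wx":0,"wy":0,"wz":0,"grip":1},{"dx":0,"dy":0,"dz":-0.01,"wx":0,"wy":0,"wz":0,"grip":1},{"dx":0,"dy":0,"dz":0,"wx":0,"wy":0,"wz":0,"grip":1},{"dx":0,"dy":0,"dz":0,"wx":0,"wy":0,"wz":0,"grip":1},{"dx":0,"dy":0,"dz":0,"wx":0,"wy":0,"wz":0,"grip":1}]'
python3 s.py
```

```text
t: 4.13
position: [0.5558, -0.157, 0.0781]
ee_rot: [0.002, 0.706, -0.002, 0.708]
wrist_force: [-1.1, 0.0, 0.2]
finger_gap: 0.0878
t 4.13 pos [ 0.5558 -0.157   0.0781] tool x [ 0.002 -0.    -1.   ] jaw y [ 0.006  1.    -0.   ] jawang 89.63 F [-1.09  0.03  0.2 ] T [-0.02 -0.02 -0.03] gap 0.0878 q [-0.07  0.53  0.31  1.94 -0.24  0.71  1.95]
```

```bash
python3 -m crank '[{"dx":0,"dy":0,"dz":-0.01,"wx":0,"wy":0,"wz":0,"grip":1},{"dx":0,"dy":0,"dz":-0.006,"wx":0,"wy":0,"wz":0,"grip":1},{"dx":0,"dy":0,"dz":0,"wx":0,"wy":0,"wz":0,"grip":1},{"dx":0,"dy":0,"dz":0,"wx":0,"wy":0,"wz":0,"grip":1}]'
python3 s.py
python3 -m crank '[{"dx":0,"dy":0,"dz":0,"wx":0,"wy":0,"wz":0,"grip":0},{"dx":0,"dy":0,"dz":0,"wx":0,"wy":0,"wz":0,"grip":-0.3},{"dx":0,"dy":0,"dz":0,"wx":0,"wy":0,"wz":0,"grip":-0.4},{"dx":0,"dy":0,"dz":0,"wx":0,"wy":0,"wz":0,"grip":-0.45}]' 10
python3 s.py
```

```text
t: 4.47
position: [0.5545, -0.1568, 0.0602]
ee_rot: [0.002, 0.707, -0.002, 0.707]
wrist_force: [-0.1, 0.2, 0.2]
finger_gap: 0.0878
t 4.47 pos [ 0.5545 -0.1568  0.0602] tool x [-0.001  0.    -1.   ] jaw y [0.006 1.    0.   ] jawang 89.63 F [-0.05  0.18  0.21] T [ 0.02  0.01 -0.05] gap 0.0878 q [-0.06  0.56  0.3   1.94 -0.25  0.67  1.96]
t: 4.8
position: [0.555, -0.1569, 0.0608]
ee_rot: [0.002, 0.707, -0.002, 0.707]
wrist_force: [0.1, 0.2, 0.2]
finger_gap: 0.0645
t 4.8 pos [ 0.555  -0.1569  0.0608] tool x [ 0. -0. -1.] jaw y [ 0.006  1.    -0.   ] jawang 89.63 F [0.11 0.25 0.18] T [ 0.08 -0.04  0.02] gap 0.0645 q [-0.06  0.56  0.3   1.94 -0.25  0.67  1.96]
```

```bash
python3 -m crank '[{"dx":0,"dy":0,"dz":0,"wx":0,"wy":0,"wz":0,"grip":-0.5},{"dx":0,"dy":0,"dz":0,"wx":0,"wy":0,"wz":0,"grip":-0.6},{"dx":0,"dy":0,"dz":0,"wx":0,"wy":0,"wz":0,"grip":-1},{"dx":0,"dy":0,"dz":0,"wx":0,"wy":0,"wz":0,"grip":-1},{"dx":0,"dy":0,"dz":0,"wx":0,"wy":0,"wz":0,"grip":-1},{"dx":0,"dy":0,"dz":0,"wx":0,"wy":0,"wz":0,"grip":-1}]' 10
python3 s.py
python3 -m crank '[{"dx":0,"dy":0,"dz":0,"wx":0,"wy":0,"wz":0,"grip":-1},{"dx":0,"dy":0,"dz":0,"wx":0,"wy":0,"wz":0,"grip":-1},{"dx":0,"dy":0,"dz":0,"wx":0,"wy":0,"wz":0,"grip":-1},{"dx":0,"dy":0,"dz":0,"wx":0,"wy":0,"wz":0,"grip":-1},{"dx":0,"dy":0,"dz":0,"wx":0,"wy":0,"wz":0,"grip":-1},{"dx":0,"dy":0,"dz":0,"wx":0,"wy":0,"wz":0,"grip":-1}]' 30
python3 s.py
```

```text
t: 5.3
position: [0.5549, -0.1568, 0.0607]
ee_rot: [0.002, 0.707, -0.002, 0.707]
wrist_force: [0.4, -0.1, -0.3]
finger_gap: 0.0248
t 5.3 pos [ 0.5549 -0.1568  0.0607] tool x [ 0. -0. -1.] jaw y [ 0.006  1.    -0.   ] jawang 89.64 F [ 0.37 -0.07 -0.26] T [ 0.04 -0.03  0.02] gap 0.0248 q [-0.06  0.56  0.3   1.94 -0.25  0.67  1.96]
t: 5.8
position: [0.5549, -0.1565, 0.0607]
ee_rot: [0.002, 0.707, -0.002, 0.707]
wrist_force: [-0.1, 2.6, 1.0]
finger_gap: 0.0216
t 5.8 pos [ 0.5549 -0.1565  0.0607] tool x [-0.  0. -1.] jaw y [0.006 1.    0.   ] jawang 89.64 F [-0.1   2.64  0.97] T [ 0.48 -0.07 -0.17] gap 0.0216 q [-0.06  0.56  0.3   1.94 -0.25  0.67  1.96]
```

```bash
python3 -m crank '[{"dx":0,"dy":0.001,"dz":0.0006,"wx":0,"wy":0,"wz":0,"grip":-1},{"dx":0,"dy":0,"dz":0,"wx":0,"wy":0,"wz":0,"grip":-1},{"dx":0,"dy":0,"dz":0,"wx":0,"wy":0,"wz":0,"grip":-1}]'
python3 s.py
python3 -m crank '[{"dx":0,"dy":0,"dz":0.0005,"wx":0,"wy":0,"wz":0,"grip":-1},{"dx":0,"dy":0,"dz":0,"wx":0,"wy":0,"wz":0,"grip":-1}]'
python3 s.py
```

```text
t: 6.05
position: [0.5549, -0.1562, 0.061]
ee_rot: [0.002, 0.707, -0.003, 0.707]
wrist_force: [1.1, -1.0, -4.6]
finger_gap: 0.0217
t 6.05 pos [ 0.5549 -0.1562  0.061 ] tool x [ 0.    -0.001 -1.   ] jaw y [ 0.007  1.    -0.001] jawang 89.63 F [ 1.06 -1.   -4.6 ] T [-0.15 -0.33 -0.06] gap 0.0217 q [-0.06  0.56  0.3   1.94 -0.25  0.67  1.95]
t: 6.22
position: [0.5549, -0.1561, 0.0616]
ee_rot: [0.002, 0.707, -0.002, 0.707]
wrist_force: [2.7, -0.7, -5.4]
finger_gap: 0.022
t 6.22 pos [ 0.5549 -0.1561  0.0616] tool x [ 0. -0. -1.] jaw y [ 0.006  1.    -0.   ] jawang 89.63 F [ 2.71 -0.73 -5.38] T [-0.28 -0.49 -0.11] gap 0.022 q [-0.06  0.56  0.3   1.94 -0.25  0.68  1.95]
```

```bash
for i in 1 2 3; do python3 -m crank '[{"dx":0.002,"dy":0,"dz":0,"wx":0,"wy":0,"wz":0,"grip":-1},{"dx":0.001,"dy":0,"dz":0,"wx":0,"wy":0,"wz":0,"grip":-1}]' >/dev/null; python3 s.py; done
```

```text
t 6.38 pos [ 0.5565 -0.1559  0.0614] tool x [-0.003  0.    -1.   ] jaw y [0.007 1.    0.   ] jawang 89.62 F [-3.19 -1.11 -2.05] T [-0.11  0.62 -0.08] gap 0.0221 q [-0.06  0.56  0.3   1.94 -0.25  0.68  1.95]
t 6.55 pos [ 0.56   -0.1559  0.0614] tool x [-0.002  0.    -1.   ] jaw y [0.007 1.    0.   ] jawang 89.62 F [-2.85 -1.19 -2.97] T [-0.23  0.82 -0.07] gap 0.0222 q [-0.06  0.56  0.3   1.93 -0.25  0.68  1.95]
t 6.72 pos [ 0.5633 -0.1559  0.0614] tool x [-0.002  0.    -1.   ] jaw y [0.007 1.    0.   ] jawang 89.62 F [-3.2  -0.28 -4.21] T [-0.26  1.03 -0.16] gap 0.0216 q [-0.06  0.57  0.3   1.92 -0.25  0.69  1.95]
```

```bash
for i in 1 2; do python3 -m crank '[{"dx":0.001,"dy":0,"dz":0,"wx":0,"wy":0,"wz":0,"grip":-1},{"dx":0.001,"dy":0,"dz":0,"wx":0,"wy":0,"wz":0,"grip":-1}]' >/dev/null; python3 s.py; done
python3 -m crank '[{"dx":0.001,"dy":0,"dz":0,"wx":0,"wy":0,"wz":0,"grip":-1},{"dx":0,"dy":0,"dz":0,"wx":0,"wy":0,"wz":0,"grip":-1}]' >/dev/null; python3 s.py
python3 -m crank '[{"dx":0.001,"dy":0,"dz":0,"wx":0,"wy":0,"wz":0,"grip":-1},{"dx":0,"dy":0,"dz":0,"wx":0,"wy":0,"wz":0,"grip":-1}]' >/dev/null; python3 s.py
```

```text
t 6.88 pos [ 0.5654 -0.1559  0.0615] tool x [-0.001  0.    -1.   ] jaw y [0.007 1.    0.   ] jawang 89.62 F [-3.67 -1.64 -4.01] T [-0.27  1.09 -0.11] gap 0.022 q [-0.06  0.57  0.3   1.92 -0.25  0.69  1.95]
t 7.05 pos [ 0.5674 -0.1559  0.0615] tool x [-0.001  0.    -1.   ] jaw y [0.007 1.    0.   ] jawang 89.62 F [-2.98 -1.41 -3.25] T [-0.32  1.23 -0.11] gap 0.0215 q [-0.06  0.57  0.3   1.91 -0.25  0.69  1.95]
t 7.22 pos [ 0.5688 -0.1559  0.0616] tool x [-0.001 -0.    -1.   ] jaw y [ 0.006  1.    -0.   ] jawang 89.63 F [-4.31 -1.67 -3.42] T [-0.35  1.31 -0.17] gap 0.022 q [-0.06  0.57  0.3   1.91 -0.25  0.69  1.95]
t 7.38 pos [ 0.5698 -0.1559  0.0617] tool x [-0.  0. -1.] jaw y [0.006 1.    0.   ] jawang 89.63 F [-4.78 -2.17 -4.59] T [-0.43  1.36 -0.13] gap 0.0216 q [-0.06  0.57  0.3   1.91 -0.25  0.69  1.95]
```

```bash
python3 -m crank '[{"dx":0.001,"dy":0,"dz":0,"wx":0,"wy":0,"wz":0,"grip":-1},{"dx":0,"dy":0,"dz":0,"wx":0,"wy":0,"wz":0,"grip":-1}]' >/dev/null; python3 s.py
python3 -m crank '[{"dx":0.0007,"dy":0,"dz":0,"wx":0,"wy":0,"wz":0,"grip":-1},{"dx":0,"dy":0,"dz":0,"wx":0,"wy":0,"wz":0,"grip":-1}]' >/dev/null; python3 s.py
```

```text
t 7.55 pos [ 0.5709 -0.1559  0.0618] tool x [-0. -0. -1.] jaw y [ 0.006  1.    -0.   ] jawang 89.63 F [-3.96 -1.68 -4.61] T [-0.41  1.31 -0.18] gap 0.0219 q [-0.06  0.58  0.3   1.91 -0.25  0.69  1.95]
t 7.72 pos [ 0.5716 -0.1559  0.0617] tool x [-0. -0. -1.] jaw y [ 0.006  1.    -0.   ] jawang 89.63 F [-4.45 -1.97 -3.89] T [-0.4   1.31 -0.16] gap 0.0217 q [-0.06  0.58  0.3   1.91 -0.25  0.7   1.95]
```

```bash
python3 -m crank '[{"dx":0.0007,"dy":0,"dz":0,"wx":0,"wy":0,"wz":0,"grip":-1},{"dx":0,"dy":0,"dz":0,"wx":0,"wy":0,"wz":0,"grip":-1}]' >/dev/null; python3 s.py
```

```text
t 7.88 pos [ 0.5723 -0.1559  0.0617] tool x [-0. -0. -1.] jaw y [ 0.006  1.    -0.   ] jawang 89.63 F [-4.49 -1.27 -3.32] T [-0.45  1.3  -0.17] gap 0.022 q [-0.06  0.58  0.3   1.9  -0.25  0.7   1.95]
```

```bash
python3 -m crank '[{"dx":0.0007,"dy":0,"dz":0,"wx":0,"wy":0,"wz":0,"grip":-1},{"dx":0,"dy":0,"dz":0,"wx":0,"wy":0,"wz":0,"grip":-1}]' >/dev/null; python3 s.py
```

```text
t 8.05 pos [ 0.573  -0.1558  0.0617] tool x [-0. -0. -1.] jaw y [ 0.006  1.    -0.   ] jawang 89.63 F [-4.74 -1.71 -4.12] T [-0.47  1.38 -0.2 ] gap 0.0223 q [-0.06  0.58  0.3   1.9  -0.25  0.7   1.95]
```

```bash
python3 -m crank '[{"dx":0.0007,"dy":0,"dz":0,"wx":0,"wy":0,"wz":0,"grip":-1},{"dx":0,"dy":0,"dz":0,"wx":0,"wy":0,"wz":0,"grip":-1}]' >/dev/null; python3 s.py
```

```text
t 8.22 pos [ 0.5737 -0.1559  0.0618] tool x [-0. -0. -1.] jaw y [ 0.006  1.    -0.   ] jawang 89.63 F [-5.62 -1.99 -4.73] T [-0.46  1.39 -0.22] gap 0.0223 q [-0.06  0.58  0.3   1.9  -0.25  0.7   1.95]
```

```bash
python3 -m crank '[{"dx":0.0007,"dy":0,"dz":0,"wx":0,"wy":0,"wz":0,"grip":-1},{"dx":0,"dy":0,"dz":0,"wx":0,"wy":0,"wz":0,"grip":-1}]' >/dev/null; python3 s.py
```

```text
t 8.38 pos [ 0.5743 -0.1559  0.0618] tool x [-0. -0. -1.] jaw y [ 0.006  1.    -0.   ] jawang 89.63 F [-5.15 -2.1  -3.71] T [-0.41  1.41 -0.22] gap 0.0218 q [-0.06  0.58  0.3   1.9  -0.25  0.7   1.95]
```

```bash
python3 -m crank '[{"dx":0.0007,"dy":0,"dz":0,"wx":0,"wy":0,"wz":0,"grip":-1},{"dx":0,"dy":0,"dz":0,"wx":0,"wy":0,"wz":0,"grip":-1}]' >/dev/null; python3 s.py
```

```text
t 8.55 pos [ 0.575  -0.1559  0.0618] tool x [-0. -0. -1.] jaw y [ 0.006  1.    -0.   ] jawang 89.63 F [-5.21 -2.72 -4.11] T [-0.52  1.38 -0.2 ] gap 0.0219 q [-0.06  0.58  0.3   1.9  -0.25  0.7   1.95]
```

```bash
python3 -m crank '[{"dx":0.0007,"dy":0,"dz":0,"wx":0,"wy":0,"wz":0,"grip":-1},{"dx":0,"dy":0,"dz":0,"wx":0,"wy":0,"wz":0,"grip":-1}]' >/dev/null; python3 s.py
```

```text
t 8.72 pos [ 0.5754 -0.1559  0.0617] tool x [-0.001  0.    -1.   ] jaw y [0.007 1.    0.   ] jawang 89.63 F [-6.76 -1.59 -3.22] T [-0.4   1.54 -0.25] gap 0.0219 q [-0.06  0.58  0.3   1.9  -0.25  0.7   1.95]
```

```bash
python3 -m crank '[{"dx":0.0007,"dy":0,"dz":0,"wx":0,"wy":0,"wz":0,"grip":-1},{"dx":0,"dy":0,"dz":0,"wx":0,"wy":0,"wz":0,"grip":-1}]' >/dev/null; python3 s.py
python3 - <<'E'
from h import *
c,K,V=cap('side'); a=c['image'][175:275,300:420,::-1]; cv2.imwrite('pics/sl_side.png',cv2.resize(a,None,fx=6,fy=6,interpolation=cv2.INTER_CUBIC))
E
```

```text
t 8.88 pos [ 0.5754 -0.1559  0.0617] tool x [-0.002  0.    -1.   ] jaw y [0.007 1.    0.   ] jawang 89.61 F [-8.32 -1.14 -1.01] T [-0.35  1.91 -0.18] gap 0.0218 q [-0.06  0.58  0.3   1.89 -0.25  0.7   1.95]
```

View pics/sl_side.png

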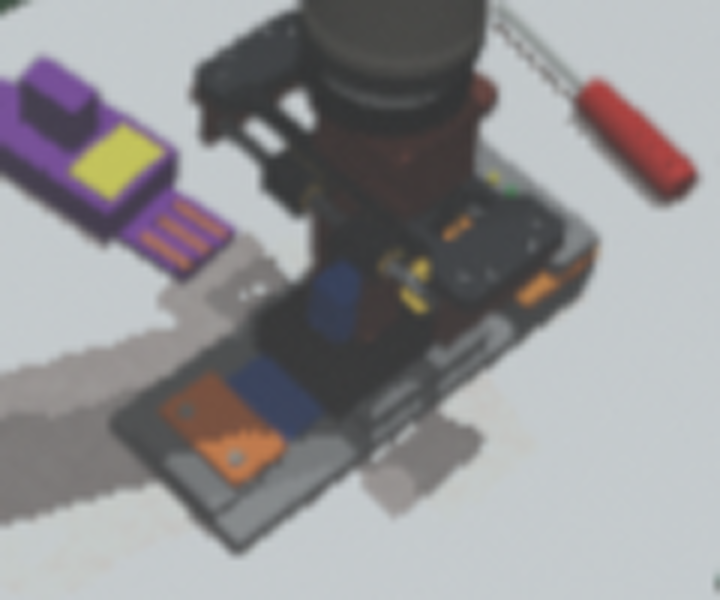

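```bash
python3 -m crank '[{"dx":-0.0014,"dy":0,"dz":0,"wx":0,"wy":0,"wz":0,"grip":-1},{"dx":0,"dy":0,"dz":0,"wx":0,"wy":0,"wz":0,"grip":-1}]' 35 >/dev/null; python3 s.py
python3 -m crank '[{"dx":0.0008,"dy":0,"dz":0.0019,"wx":0,"wy":1,"wz":0,"grip":-1},{"dx":0,"dy":0,"dz":0,"wx":0,"wy":0,"wz":0,"grip":-1}]' >/dev/null; python3 s.py
```

```text
t 9.1 pos [ 0.5746 -0.1559  0.0617] tool x [-0.001  0.    -1.   ] jaw y [0.007 1.    0.   ] jawang 89.62 F [-5.01 -1.83 -3.32] T [-0.41  1.41 -0.21] gap 0.0222 q [-0.06  0.58  0.3   1.9  -0.25  0.7   1.95]
t 9.27 pos [ 0.5761 -0.1556  0.0639] tool x [-0.018  0.    -1.   ] jaw y [0.006 1.    0.   ] jawang 89.66 F [-5.93 -0.78 -3.54] T [-0.4   1.46 -0.18] gap 0.0213 q [-0.07  0.59  0.3   1.88 -0.25  0.73  1.94]
```

```bash
python3 -m crank '[{"dx":0.0007,"dy":0,"dz":0.0019,"wx":0,"wy":1,"wz":0,"grip":-1},{"dx":0.0007,"dy":0,"dz":0.0019,"wx":0,"wy":1,"wz":0,"grip":-1},{"dx":0,"dy":0,"dz":0,"wx":0,"wy":0,"wz":0,"grip":-1}]' >/dev/null; python3 s.py
```

```text
t 9.52 pos [ 0.5777 -0.1555  0.0676] tool x [-0.053  0.    -0.999] jaw y [ 0.006  1.    -0.   ] jawang 89.68 F [-5.95 -1.43 -2.4 ] T [-0.32  1.36 -0.21] gap 0.022 q [-0.08  0.6   0.31  1.85 -0.23  0.78  1.93]
```

```bash
python3 -m crank '[{"dx":0.0007,"dy":0,"dz":0.0019,"wx":0,"wy":1,"wz":0,"grip":-1},{"dx":0.0007,"dy":0,"dz":0.0019,"wx":0,"wy":1,"wz":0,"grip":-1},{"dx":0,"dy":0,"dz":0,"wx":0,"wy":0,"wz":0,"grip":-1}]' >/dev/null; python3 s.py
```

```text
t 9.77 pos [ 0.5794 -0.1555  0.0713] tool x [-0.087 -0.    -0.996] jaw y [ 0.005  1.    -0.   ] jawang 89.69 F [-5.29 -1.39 -3.31] T [-0.25  1.26 -0.11] gap 0.0221 q [-0.08  0.61  0.32  1.82 -0.22  0.83  1.91]
```

```bash
python3 -m crank '[{"dx":0.0005,"dy":0,"dz":0.0019,"wx":0,"wy":1,"wz":0,"grip":-1},{"dx":0.0005,"dy":0,"dz":0.0019,"wx":0,"wy":1,"wz":0,"grip":-1},{"dx":0,"dy":0,"dz":0,"wx":0,"wy":0,"wz":0,"grip":-1}]' >/dev/null; python3 s.py
```

```text
t 10.02 pos [ 0.5803 -0.1554  0.075 ] tool x [-0.121  0.    -0.993] jaw y [ 0.005  1.    -0.001] jawang 89.69 F [-3.74 -1.11 -4.28] T [-0.19  1.16 -0.06] gap 0.0218 q [-0.09  0.62  0.33  1.79 -0.21  0.89  1.91]
```

```bash
python3 -m crank '[{"dx":0.0005,"dy":0,"dz":0.0019,"wx":0,"wy":1,"wz":0,"grip":-1},{"dx":0.0005,"dy":0,"dz":0.0019,"wx":0,"wy":1,"wz":0,"grip":-1},{"dx":0,"dy":0,"dz":0,"wx":0,"wy":0,"wz":0,"grip":-1}]' >/dev/null; python3 s.py
python3 - <<'E'
from h import *
c,K,V=cap('side'); a=c['image'][175:275,300:420,::-1]; cv2.imwrite('pics/tip_side.png',cv2.resize(a,None,fx=6,fy=6,interpolation=cv2.INTER_CUBIC))
E
```

```text
t 10.27 pos [ 0.5812 -0.1554  0.0787] tool x [-0.156  0.    -0.988] jaw y [ 0.005  1.    -0.001] jawang 89.69 F [-4.37 -0.7  -4.55] T [-0.13  1.05 -0.04] gap 0.0218 q [-0.09  0.64  0.33  1.76 -0.21  0.94  1.9 ]
```

View pics/tip_side.png

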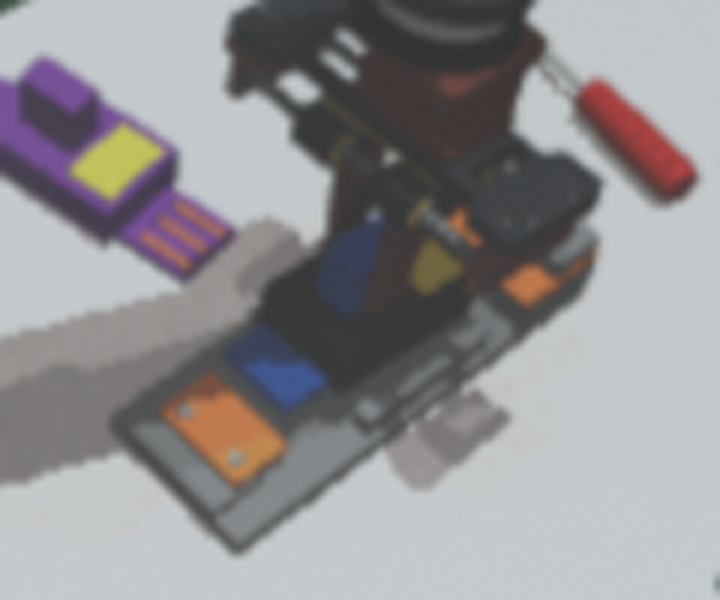

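Run:
```python
from h import *
from scipy.spatial.transform import Rotation as R
c,K,V=cap('side'); s=env.sense(); M=R.from_quat(s['ee_rot']).as_matrix()
P=np.array(s['position'])
# pack frame at rest: tool x=-z, tool y=+y -> tool z = x cross y = (-z)x(y)= x
for nm,l in (('tailL top',(-64,22,-41)),('tailR top',(-64,-22,-41)),('tailR bot',(-64,-22,-47)),('case fl top',(-36,30,-17)),('case fr top',(-36,-30,-17)),('case fr bot',(-36,-30,-47)),('toe tip',(106,0,-44))):
    w=P+M@np.array([-l[2],l[1],l[0]])/1000; print(nm,w.round(4),((proj(K,V,w)[0]-[300,175]+.5)*6).round(0))
```

```text
tailL top [ 0.5112 -0.1331  0.048 ] [220. 354.]
tailR top [ 0.511  -0.1771  0.0481] [283. 412.]
tailR bot [ 0.5101 -0.1771  0.0421] [281. 420.]
case fl top [ 0.5427 -0.1252  0.0674] [258. 286.]
case fr top [ 0.5423 -0.1852  0.0674] [345. 363.]
case fr bot [ 0.5377 -0.1852  0.0378] [334. 404.]
toe tip [ 0.6786 -0.1561  0.0187] [484. 242.]
```

```bash
python3 -m crank '[{"dx":-0.004,"dy":0,"dz":0,"wx":0,"wy":0,"wz":0,"grip":-1},{"dx":-0.005,"dy":0,"dz":0,"wx":0,"wy":0,"wz":0,"grip":-1},{"dx":0,"dy":0,"dz":0,"wx":0,"wy":0,"wz":0,"grip":-1}]' >/dev/null; python3 s.py
python3 -m crank '[{"dx":-0.005,"dy":0,"dz":0,"wx":0,"wy":0,"wz":0,"grip":-1},{"dx":-0.005,"dy":0,"dz":0,"wx":0,"wy":0,"wz":0,"grip":-1},{"dx":0,"dy":0,"dz":0,"wx":0,"wy":0,"wz":0,"grip":-1}]' >/dev/null; python3 s.py
```

```text
t 10.62 pos [ 0.5705 -0.1554  0.0788] tool x [-0.157  0.001 -0.988] jaw y [ 0.006  1.    -0.   ] jawang 89.64 F [-2.89  1.06 -3.39] T [ 0.25  0.72 -0.01] gap 0.0217 q [-0.09  0.62  0.33  1.78 -0.2   0.93  1.9 ]
t 10.87 pos [ 0.561  -0.1557  0.0791] tool x [-0.156  0.    -0.988] jaw y [ 0.006  1.    -0.001] jawang 89.63 F [-3.34  0.49 -3.59] T [0.25 0.42 0.01] gap 0.0218 q [-0.09  0.61  0.34  1.81 -0.2   0.92  1.9 ]
```

```bash
python3 -m crank '[{"dx":-0.005,"dy":0,"dz":0.0005,"wx":0,"wy":0,"wz":0,"grip":-1},{"dx":-0.005,"dy":0,"dz":0.0005,"wx":0,"wy":0,"wz":0,"grip":-1},{"dx":0,"dy":0,"dz":0,"wx":0,"wy":0,"wz":0,"grip":-1}]' >/dev/null; python3 s.py
```

```text
t 11.12 pos [ 0.5518 -0.1563  0.0804] tool x [-0.155 -0.    -0.988] jaw y [ 0.007  1.    -0.001] jawang 89.61 F [-0.57 -0.61 -2.62] T [ 0.01 -0.15  0.01] gap 0.0216 q [-0.09  0.6   0.34  1.83 -0.2   0.9   1.9 ]
```

```bash
python3 -m crank '[{"dx":-0.005,"dy":0,"dz":0.001,"wx":0,"wy":0,"wz":0,"grip":-1},{"dx":-0.005,"dy":0,"dz":0.001,"wx":0,"wy":0,"wz":0,"grip":-1},{"dx":-0.005,"dy":0,"dz":0.002,"wx":0,"wy":0,"wz":0,"grip":-1},{"dx":0,"dy":0,"dz":0,"wx":0,"wy":0,"wz":0,"grip":-1}]' >/dev/null; python3 s.py
python3 -m crank '[{"dx":0,"dy":0,"dz":0.01,"wx":0,"wy":0,"wz":0,"grip":-1},{"dx":0,"dy":0,"dz":0.01,"wx":0,"wy":0,"wz":0,"grip":-1},{"dx":0,"dy":0,"dz":0.015,"wx":0,"wy":0,"wz":0,"grip":-1},{"dx":0,"dy":0,"dz":0.015,"wx":0,"wy":0,"wz":0,"grip":-1},{"dx":0,"dy":0,"dz":0,"wx":0,"wy":0,"wz":0,"grip":-1},{"dx":0,"dy":0,"dz":0,"wx":0,"wy":0,"wz":0,"grip":-1}]' >/dev/null; python3 s.py
python3 - <<'E'
from h import *
c,K,V=cap('side'); a=c['image'][130:280,260:420,::-1]; cv2.imwrite('pics/lift_side.png',cv2.resize(a,None,fx=4,fy=4,interpolation=cv2.INTER_CUBIC))
E
```

```text
t 11.45 pos [ 0.5357 -0.1562  0.0843] tool x [-0.157  0.    -0.988] jaw y [ 0.007  1.    -0.001] jawang 89.6 F [ 0.1   0.21 -3.54] T [-0.02 -0.19  0.01] gap 0.022 q [-0.1   0.57  0.34  1.87 -0.19  0.9   1.9 ]
t 11.95 pos [ 0.5378 -0.156   0.1351] tool x [-0.153 -0.    -0.988] jaw y [ 0.006  1.    -0.001] jawang 89.65 F [-0.02 -0.16 -4.05] T [ 0.02 -0.22  0.  ] gap 0.022 q [-0.11  0.5   0.36  1.84 -0.17  0.99  1.89]
```

View pics/lift_side.png

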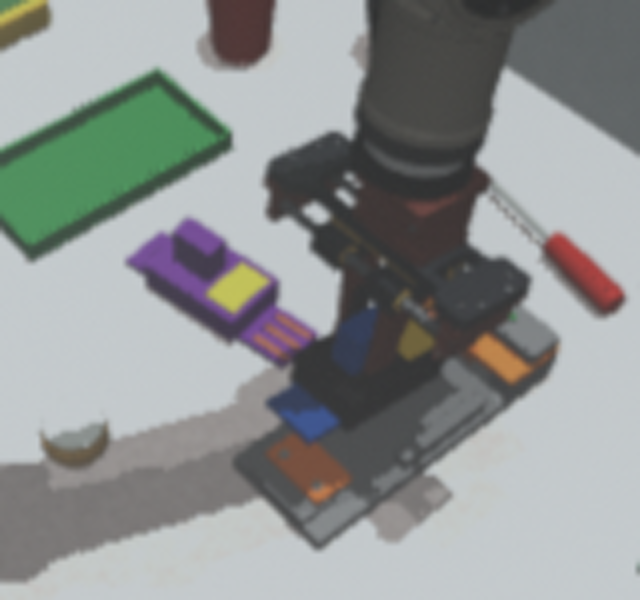

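```bash
python3 -m crank '[{"dx":0,"dy":0,"dz":0.015,"wx":0,"wy":-1.5,"wz":0,"grip":-1},{"dx":0,"dy":0,"dz":0.015,"wx":0,"wy":-1.5,"wz":0,"grip":-1},{"dx":0,"dy":0,"dz":0.015,"wx":0,"wy":-1.5,"wz":0,"grip":-1},{"dx":0,"dy":0,"dz":0.015,"wx":0,"wy":-1.5,"wz":0,"grip":-1},{"dx":0,"dy":0.015,"dz":0,"wx":0,"wy":-1.5,"wz":0,"grip":-1},{"dx":0,"dy":0.025,"dz":0,"wx":0,"wy":-1.4,"wz":0,"grip":-1},{"dx":0.001,"dy":0.03,"dz":0,"wx":0,"wy":0,"wz":-0.2,"grip":-1},{"dx":0.002,"dy":0.03,"dz":0,"wx":0,"wy":0,"wz":-0.2,"grip":-1}]' >/dev/null; python3 s.py
python3 -m crank '[{"dx":0.002,"dy":0.03,"dz":0,"wx":0,"wy":0,"wz":-0.2,"grip":-1},{"dx":0.002,"dy":0.03,"dz":0,"wx":0,"wy":0,"wz":-0.2,"grip":-1},{"dx":0.002,"dy":0.03,"dz":0,"wx":0,"wy":0,"wz":-0.2,"grip":-1},{"dx":0.002,"dy":0.03,"dz":0,"wx":0,"wy":0,"wz":-0.2,"grip":-1},{"dx":0.002,"dy":0.03,"dz":0,"wx":0,"wy":0,"wz":-0.2,"grip":-1},{"dx":0.002,"dy":0.03,"dz":0,"wx":0,"wy":0,"wz":-0.2,"grip":-1},{"dx":0.002,"dy":0.03,"dz":0,"wx":0,"wy":0,"wz":-0.2,"grip":-1},{"dx":0.001,"dy":0.025,"dz":0,"wx":0,"wy":0,"wz":-0.2,"grip":-1}]' >/dev/null; python3 s.py
python3 -m crank '[{"dx":0,"dy":0.02,"dz":0,"wx":0,"wy":0,"wz":0,"grip":-1},{"dx":0,"dy":0.005,"dz":0,"wx":0,"wy":0,"wz":0,"grip":-1},{"dx":0,"dy":0,"dz":0,"wx":0,"wy":0,"wz":0,"grip":-1},{"dx":0,"dy":0,"dz":0,"wx":0,"wy":0,"wz":0,"grip":-1}]' >/dev/null; python3 s.py
```

```text
t 12.67 pos [ 0.5383 -0.0554  0.1931] tool x [-0.003  0.    -1.   ] jaw y [ 0.016  1.    -0.   ] jawang 89.11 F [ 1.46  1.58 -2.91] T [0.04 0.03 0.  ] gap 0.0216 q [-0.29  0.32  0.34  1.94 -0.13  0.91  1.67]
t 13.33 pos [0.5539 0.1816 0.1927] tool x [-0.004 -0.    -1.   ] jaw y [ 0.04   0.999 -0.   ] jawang 87.72 F [ 1.1   0.57 -2.72] T [ 0.01 -0.01 -0.  ] gap 0.0219 q [-0.63  0.38  0.27  1.84 -0.12  0.94  1.22]
t 13.67 pos [0.5543 0.2028 0.1931] tool x [-0.003 -0.002 -1.   ] jaw y [ 0.042  0.999 -0.002] jawang 87.61 F [ 0.85 -0.89 -3.33] T [-0.04  0.03 -0.01] gap 0.0218 q [-0.66  0.39  0.26  1.82 -0.12  0.95  1.18]
```

```bash
python3 -m crank '[{"dx":0.001,"dy":0.005,"dz":-0.02,"wx":0,"wy":0,"wz":0,"grip":-1},{"dx":0,"dy":0,"dz":-0.025,"wx":0,"wy":0,"wz":0,"grip":-1},{"dx":0,"dy":0,"dz":-0.025,"wx":0,"wy":0,"wz":0,"grip":-1},{"dx":0,"dy":0,"dz":-0.02,"wx":0,"wy":0,"wz":0,"grip":-1},{"dx":0,"dy":0,"dz":-0.01,"wx":0,"wy":0,"wz":0,"grip":-1},{"dx":0,"dy":0,"dz":0,"wx":0,"wy":0,"wz":0,"grip":-1},{"dx":0,"dy":0,"dz":0,"wx":0,"wy":0,"wz":0,"grip":-1}]' >/dev/null; python3 s.py
python3 - <<'E'
from h import *
c,K,V=cap('side'); a=c['image'][80:230,210:370,::-1]; cv2.imwrite('pics/tray_side.png',cv2.resize(a,None,fx=4,fy=4,interpolation=cv2.INTER_CUBIC))
c,K,V=cap('top'); a=c['image'][130:240,190:310,::-1]; cv2.imwrite('pics/tray_top.png',cv2.resize(a,None,fx=5,fy=5,interpolation=cv2.INTER_CUBIC))
E
```

```text
t 14.25 pos [0.556  0.2078 0.0941] tool x [-0.002 -0.001 -1.   ] jaw y [ 0.043  0.999 -0.001] jawang 87.53 F [-0.11  0.24 -2.  ] T [0.03 0.03 0.02] gap 0.0218 q [-0.63  0.52  0.23  1.88 -0.16  0.76  1.21]
```

View pics/tray_side.png

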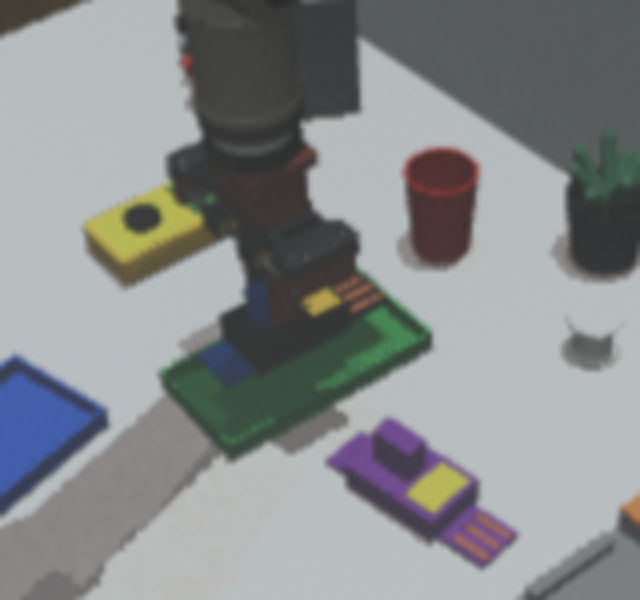

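View pics/tray_top.png

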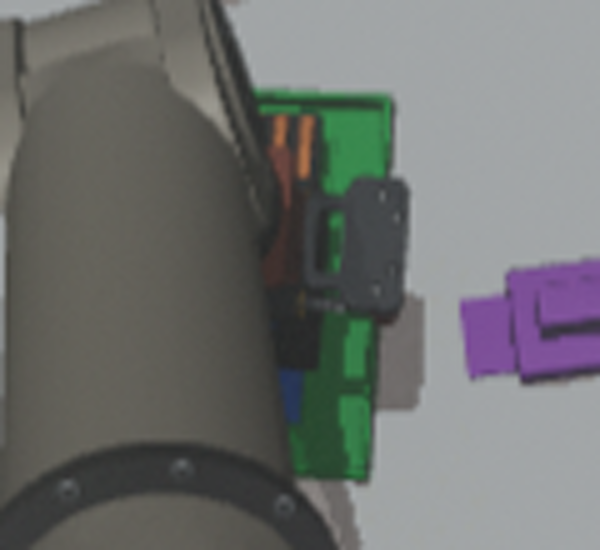

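```bash
python3 -m crank '[{"dx":0,"dy":0,"dz":-0.015,"wx":0,"wy":0,"wz":0,"grip":-1},{"dx":0,"dy":0,"dz":-0.012,"wx":0,"wy":0,"wz":0,"grip":-1},{"dx":0,"dy":0,"dz":-0.007,"wx":0,"wy":0,"wz":0,"grip":-1},{"dx":0,"dy":0,"dz":-0.003,"wx":0,"wy":0,"wz":0,"grip":-1},{"dx":0,"dy":0,"dz":0,"wx":0,"wy":0,"wz":0,"grip":-1},{"dx":0,"dy":0,"dz":0,"wx":0,"wy":0,"wz":0,"grip":-1}]' >/dev/null; python3 s.py
python3 -m crank '[{"dx":0,"dy":0,"dz":-0.002,"wx":0,"wy":0,"wz":0,"grip":-1},{"dx":0,"dy":0,"dz":0,"wx":0,"wy":0,"wz":0,"grip":-1},{"dx":0,"dy":0,"dz":0,"wx":0,"wy":0,"wz":0,"grip":-1}]' >/dev/null; python3 s.py
```

```text
t 14.85 pos [0.5559 0.2092 0.0571] tool x [-0.002  0.    -1.   ] jaw y [0.041 0.999 0.   ] jawang 87.63 F [ 0.65  0.24 -2.62] T [ 0.05  0.03 -0.  ] gap 0.0216 q [-0.62  0.58  0.21  1.9  -0.18  0.69  1.22]
t 15.1 pos [0.5558 0.2092 0.0551] tool x [-0.001  0.    -1.   ] jaw y [0.041 0.999 0.   ] jawang 87.63 F [ 0.55 -0.4  -3.83] T [ 0.08  0.03 -0.01] gap 0.022 q [-0.62  0.58  0.21  1.9  -0.18  0.68  1.23]
```

```bash
python3 -m crank '[{"dx":0,"dy":0,"dz":-0.0015,"wx":0,"wy":0,"wz":0,"grip":-1},{"dx":0,"dy":0,"dz":-0.0015,"wx":0,"wy":0,"wz":0,"grip":-1},{"dx":0,"dy":0,"dz":0,"wx":0,"wy":0,"wz":0,"grip":-1}]' >/dev/null; python3 s.py
python3 -m crank '[{"dx":0,"dy":0,"dz":-0.0007,"wx":0,"wy":0,"wz":0,"grip":-1},{"dx":0,"dy":0,"dz":0,"wx":0,"wy":0,"wz":0,"grip":-1}]' >/dev/null; python3 s.py
python3 -m crank '[{"dx":0,"dy":0,"dz":-0.0007,"wx":0,"wy":0,"wz":0,"grip":-1},{"dx":0,"dy":0,"dz":0,"wx":0,"wy":0,"wz":0,"grip":-1}]' >/dev/null; python3 s.py
```

```text
t 15.35 pos [0.5555 0.2091 0.0516] tool x [-0.002 -0.    -1.   ] jaw y [ 0.041  0.999 -0.   ] jawang 87.64 F [-0.22 -0.01 -2.71] T [ 0.04  0.06 -0.03] gap 0.0218 q [-0.62  0.58  0.21  1.9  -0.18  0.68  1.23]
t 15.52 pos [0.5557 0.2092 0.0513] tool x [-0.002  0.    -1.   ] jaw y [0.041 0.999 0.   ] jawang 87.63 F [-1.28 -0.84 -1.16] T [-0.07  0.12 -0.05] gap 0.0219 q [-0.62  0.59  0.21  1.9  -0.18  0.68  1.23]
t 15.68 pos [0.5558 0.2093 0.0508] tool x [-0.001  0.    -1.   ] jaw y [0.041 0.999 0.   ] jawang 87.63 F [-2.04 -0.51  1.56] T [-0.1   0.1  -0.08] gap 0.0218 q [-0.62  0.59  0.21  1.9  -0.18  0.67  1.23]
```

Contact with the tray floor (Fz rising from −3 to +1.6). Release slowly.

```bash
python3 -m crank '[{"dx":0,"dy":0,"dz":0,"wx":0,"wy":0,"wz":0,"grip":-1},{"dx":0,"dy":0,"dz":0,"wx":0,"wy":0,"wz":0,"grip":-1},{"dx":0,"dy":0,"dz":0,"wx":0,"wy":0,"wz":0,"grip":-1},{"dx":0,"dy":0,"dz":0,"wx":0,"wy":0,"wz":0,"grip":-1}]' 5 >/dev/null; python3 s.py
python3 -m crank '[{"dx":0,"dy":0,"dz":0,"wx":0,"wy":0,"wz":0,"grip":-0.4},{"dx":0,"dy":0,"dz":0,"wx":0,"wy":0,"wz":0,"grip":-0.2},{"dx":0,"dy":0,"dz":0,"wx":0,"wy":0,"wz":0,"grip":0.2},{"dx":0,"dy":0,"dz":0,"wx":0,"wy":0,"wz":0,"grip":0.3},{"dx":0,"dy":0,"dz":0,"wx":0,"wy":0,"wz":0,"grip":0.3},{"dx":0,"dy":0,"dz":0,"wx":0,"wy":0,"wz":0,"grip":0.3}]' >/dev/null; python3 s.py
```

```text
t 16.02 pos [0.5558 0.2092 0.0506] tool x [-0.002  0.    -1.   ] jaw y [0.041 0.999 0.   ] jawang 87.63 F [-0.95 -0.13  3.33] T [-0.08  0.21 -0.01] gap 0.022 q [-0.62  0.59  0.21  1.9  -0.18  0.67  1.23]
t 16.52 pos [0.5557 0.2092 0.0504] tool x [-0.002  0.    -1.   ] jaw y [0.041 0.999 0.   ] jawang 87.63 F [-0.83 -0.61  0.26] T [ 0.    0.01 -0.01] gap 0.0555 q [-0.62  0.59  0.21  1.9  -0.18  0.67  1.23]
```

Open, clear of the block; rise, then swing back to uncover the top view.

```bash
python3 -m crank '[{"dx":0,"dy":0,"dz":0.01,"wx":0,"wy":0,"wz":0,"grip":0.3},{"dx":0,"dy":0,"dz":0.02,"wx":0,"wy":0,"wz":0,"grip":0.3},{"dx":0,"dy":0,"dz":0.03,"wx":0,"wy":0,"wz":0,"grip":0.3},{"dx":0,"dy":0,"dz":0.035,"wx":0,"wy":0,"wz":0,"grip":0.3},{"dx":0,"dy":0,"dz":0.035,"wx":0,"wy":0,"wz":0,"grip":0.3},{"dx":-0.005,"dy":0.03,"dz":0.02,"wx":0,"wy":0,"wz":0,"grip":0.3},{"dx":-0.01,"dy":0.035,"dz":0.01,"wx":0,"wy":0,"wz":0,"grip":0.3},{"dx":-0.015,"dy":0.035,"dz":0,"wx":0,"wy":0,"wz":0,"grip":0.3}]' >/dev/null
python3 -m crank '[{"dx":-0.015,"dy":0.035,"dz":0,"wx":0,"wy":0,"wz":0,"grip":0.3},{"dx":-0.015,"dy":0.035,"dz":0,"wx":0,"wy":0,"wz":0,"grip":0.3},{"dx":-0.015,"dy":0.035,"dz":0,"wx":0,"wy":0,"wz":0,"grip":0.3},{"dx":-0.015,"dy":0.035,"dz":0,"wx":0,"wy":0,"wz":0,"grip":0.3},{"dx":-0.015,"dy":0.035,"dz":0,"wx":0,"wy":0,"wz":0,"grip":0.3},{"dx":-0.015,"dy":0.02,"dz":0,"wx":0,"wy":0,"wz":0,"grip":0.3},{"dx":0,"dy":0,"dz":0,"wx":0,"wy":0,"wz":0,"grip":0.3},{"dx":0,"dy":0,"dz":0,"wx":0,"wy":0,"wz":0,"grip":0.3}]' >/dev/null; python3 s.py
python3 - <<'E'
from h import *
c,K,V=cap('side','end_side.png'); a=c['image'][120:260,210:370,::-1]; a=cv2.resize(a,None,fx=3,fy=3,interpolation=cv2.INTER_CUBIC)
c,K,V=cap('top','end_top.png'); b=c['image'][130:240,210:290,::-1]; b=cv2.resize(b,(305,420),interpolation=cv2.INTER_CUBIC)
cv2.imwrite('pics/end.png',np.hstack([a,b]))
E
```

```text
t 17.85 pos [0.434  0.5058 0.2108] tool x [-0.002  0.    -1.   ] jaw y [0.037 0.999 0.   ] jawang 87.85 F [-0.12 -0.9  -0.45] T [0.   0.   0.02] gap 0.0572 q [-1.09  0.49  0.19  1.61 -0.1   1.05  0.66]
```

View pics/end.png

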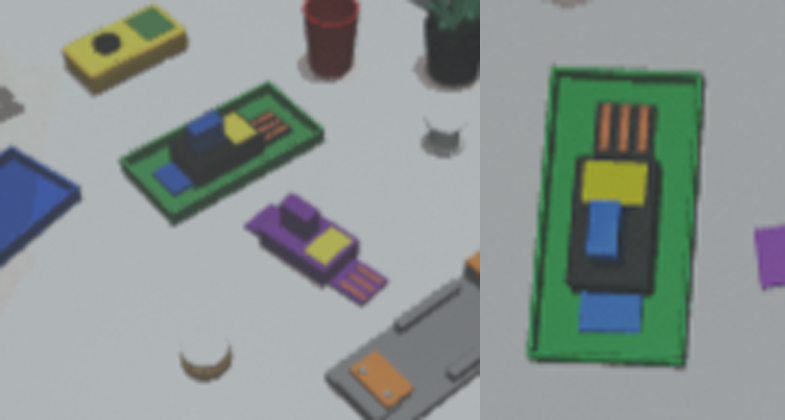

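View pics/end_top.png

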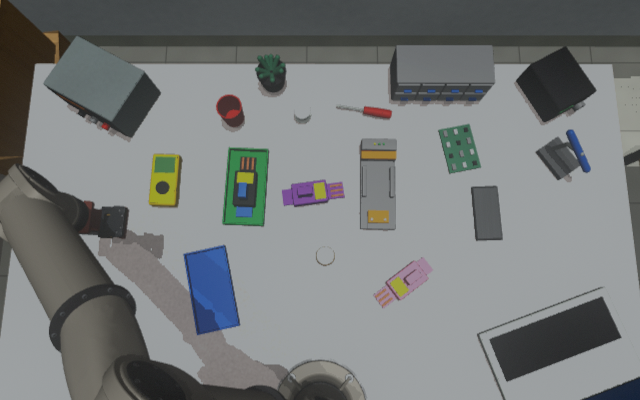

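The pack lies flat and right side up inside the green tray (top view about 245,187). The charger is empty, and the other things are where they were.

```bash
python3 -c "
from plant import env
print(env.close_job())"
```

```text
the job is handed in; nothing more can be done
None
```

The battery pack is out of its charger and lying flat, right side up, in the green tray. I handed the job in at about 18 s of the 58 s.

- **Sliding back:** I gripped the blue block at 30 N (35 N from the tipping on), carried the pack's weight, and slid it back until the end stops. They came at about 20.5 mm, where the picture had suggested about 19. The rearward push read at most 8.3 N there, and I eased back about 1 mm before tipping.
- **Tipping and drawing out:** I tipped the tail up 9° with the toe still under the rear lip. In the side picture the tail was within about a pixel of where it should be, clear of the catch. I then drew the toe out forward and lifted the pack away.
- **Setting down:** I lowered it until the wrist force showed the tray floor taking the weight (about 3 N of press at most), then released it and withdrew the arm.

**Last checks:** Both cameras show the pack level and inside the tray walls, the charger empty, and the other things where they were at the start. The gripper is touching nothing. No final check failed.

**Problems on the way:** The first three move calls were refused because I had left out some keys in the rows; nothing moved. My fits of the charger's position from the two cameras differed by about 3 mm and 1.5°. I relied mostly on the top camera, and the grasp and forces agreed with that.

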